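# Clear the rod gauge and hold its sprung rod out at the index

## Task

Pick up the scraper block and with it sweep the three loose chips off the gauge's plate, over its long front edge onto the worktop, without touching the chips with the fingers. Stand the block back upright on the worktop beside the gauge, then take the knob of the gauge's sprung rod, pull the rod out until its pointer is level with the index, and finish while still gripping it there, because the spring draws it back as soon as it is let go. Leave everything else where it stands.

Things in the scene. Friction and masses are not known exactly. Their poses are not given: they have to be found in the camera images.
- gauge: rod gauge, fixed: aluminium plate 120 (x) x 290 (y) x 10 mm high. Origin: centre of its underside, at worktop level. Its -x edge is the long front edge, towards the robot. A dark sleeve, 14 mm thick, lies along y at x = +35 mm, y = +4 to +128 mm, topping the plate by 17 mm; the rod slides out of it towards -y. The plate is bare from x = -60 to +20 mm.
- rod: the sprung rod, 8 mm thick, with a carriage 18 x 18 mm at its outer end. Origin: on the axis of the knob on the carriage, at the height of the plate's top; axes as the gauge's. At rest at x = +35, y = -20, z = +10 mm in the gauge's frame; slides along its -y by up to 110 mm. The spring pulls back with 3 N plus 0.6 N per 10 mm. A steel pointer juts from the carriage to +x, level (in y) with the origin.
- knob (a point): middle of the upright round black knob on the rod's carriage, 37 mm above the plate's top. The knob is 16 mm thick from 17 to 51 mm above the plate, then has a 19 mm rim up to 57 mm; it moves with the rod.
- index: the index: a small dark saddle 16 x 14 mm clamped on the plate's back (+x) edge, with a thin steel ridge on top, 13 mm above the plate. Fixed, but set at a different place each time (50 to 90 mm of rod travel). Origin: under the ridge, at the height of the plate's top; axes as the gauge's. The rod is at its mark when its origin has the same y as this one in the gauge's frame.
- scraper: the scraper block, loose, 0.1 to 0.2 kg: upright wooden body 18 (x) x 96 (y) mm, up to 49 mm high, on a rubber foot 24 x 104 x 9 mm high. Origin: centre of the foot's underside; z up. It stands to the left or the right of the gauge and is gripped across its 18 mm. It pushes with its long sides.
- chip1: a loose black plastic chip, about 14 x 10 x 6 mm, 10 g, lying on the bare part of the plate. Origin: centre of its underside.
- chip2: a loose black plastic chip, about 14 x 10 x 6 mm, 10 g, lying on the bare part of the plate. Origin: centre of its underside.
- chip3: a loose black plastic chip, about 14 x 10 x 6 mm, 10 g, lying on the bare part of the plate. Origin: centre of its underside.
- lens_ring: bystander: black lens ring, 62 mm across, 18 mm high, lying in front of the gauge's left half. Origin: centre of its underside.
- tape: bystander: roll of tape lying flat, 52 mm across, 19 mm high, on the other side of the gauge from the scraper block. Origin: centre of its underside.
- bottle: bystander: small dropper bottle, 27 mm across, 64 mm high, behind on the left. Origin: centre of its underside.
- stamp: bystander: hand stamp, 21 x 36 mm, 62 mm high, behind on the right. Origin: centre of its underside.
- timer: bystander: beige countdown timer, 26 x 72 mm, 60 mm high, farther right. Origin: centre of its underside.
There are look-alikes about, which are no part of the job. What is shaped like the scraper but orange is not meant.

How it is judged:
By the outcome, as a careful person would: the job done as asked, in the order asked, and still so for the second after the job is handed in, while the arm keeps its last pose, push and grip.
It also fails if it takes over 59 s, if anything falls off the work surface, if the arm or the gripper's body presses on something with over 40 N, if the wrist force passes 120 N, or if a joint passes its speed limit or range.

## Robot

A 7-joint arm with a two-finger parallel gripper is mounted at the origin on a cart in front of the work surface, level with it; the furniture and walls round the work are solid. World frame = base frame: x ahead of the robot, y to its left, z up, the work surface at z = 0. Lengths are in m, angles in rad, forces in N, time in s.
With the tool pointing down it reaches from about 0.35 to 0.9 m from the base axis. Payload 8.1 kg.
Tool frame: the origin (TCP) lies between the finger pads; the fingertips stand ahead of it and the grasp point (between the pads) is the TCP (arm.nose_length is the z of the fingertips in the tool frame, in m); z points along the fingers, y is the line along which they close (so a half turn about z gives the same grasp; the last joint's range is limited). The gripper opens to 92 mm and grips with 3 to 60 N. Pads are 19 mm wide; open, the fingers measure 130 mm over their backs; the gripper's body (75 mm by 190 mm) begins 47 mm behind the grasp point.
Start: joints at [1.151, 0.434, 0.025, 1.573, -0.012, 1.134, -0.075], TCP at [0.195, -0.594, 0.216] pointing down, gripper open.
Joint ranges: [-2.62, 2.62], [-0.44, 2.09], [-1.27, 1.32], [0.08, 2.57], [-1.32, 4.46], [0.12, 2], [-2.74, 2.74]. Speed limits (rad/s): [2.22, 2.22, 3.01, 3.01, 3.14, 3.14, 3.14].

## Interface

Orientations are given as a rotation vector (axis times angle).
In Python, from cell import sensors, optics, arm gives the robot as it stands.
- The arm moves only by the tool arm_command, never from a script. Its argument "deltas" is one flat list of numbers, 7 for each row, row after row: the turn, a rotation vector about the world's x, y, z as a fraction of full scale, then the shift along the world's x, y, z as a fraction of full scale, then the finger opening in mm, from 0 to 91.8. In form: [wx, wy, wz, dx, dy, dz, fingers, wx, wy, wz, dx, dy, dz, fingers, ...]. A call has 1 to 20 rows; each row is the pose to reach, as a shift and turn from the pose commanded when the call began; what a row does not reach only later rows make up. Full scale, the value 1, is 1 m for a shift and 90 degrees for a turn. A row lasts 1/10 s, in which the tool goes at most 50 mm and 8.59 degrees, less where a joint would pass 70% of its speed; a pose out of reach is approached as far as the arm can. A call with a number of a shift or a turn outside -1 to 1 is refused whole. A call with a gripper value outside its range is refused whole. The fingers move at their own pace and stop on an object; "force" is the grip in N (left out, the last holds). Time passes only in rows, so rows that repeat a pose let the fingers close. It gives the time, the measured TCP pose, the force, the opening and the grip force at its end, in the units of the state.
- sensors.observe(): the state, without advancing time (a new reading comes with each control period).
- optics.get_image(name): name is "scene" or "top" or "wrist"; returns the picture (480x640x3 uint8, blue, green, red); there is no depth.
- optics.calibration(name): a dict with "camera_matrix" (3x3 intrinsics, pixels), "rvec" (rotation vector, rad) and "tvec" (3), from world to camera coordinates, as OpenCV has them. Camera axes: x right, y down, z forward; pixel columns grow to the right and rows downward; lengths in m; the calibration is good to about 2 mm. A picture is of the moment at which its call begins: read the wrist's pose just before it. calibration takes no time and is no camera call; for the wrist camera it gives the pose at the moment of the call.
- arm.sign_off(): hands the job in; it is judged then, once.
The state is a dict: "clock": time; "joints": joint angles; "dq": joint speeds; "joint_efforts": joint torques, N m; "position": TCP position; "ee_rot": TCP orientation; "force": force on the tool from outside, world axes, zero at the start; "ft_torque": the same for the moment, N m; "width": opening from 0.0 (shut) to 1.0 (fully open); "gripper_force": force on a finger pad.
Only numpy, scipy, OpenCV 4.12 (cv2) and the standard library are available. Lean on these libraries where they do the work, as an engineer would, in place of code of your own. Each camera call takes 0.05 s, during which the arm holds its last target. There are 200 camera calls.

## Working session

There is one attempt and no reset: what is moved stays moved. The work goes in short steps, Python scripts to look and compute and a tool call to move; the robot and the scene stay as the last step left them, time stands still between calls to the robot, and variables do not carry over. Pictures are saved under pics/ and viewed, at most 10 in all, crops included, and the job is handed in when it is done.

Besides the shell and the picture viewer there is one more tool, called after ">>>" as name(argument=value, ...), one argument or row to a line, values as JSON. arm_command: Moves the arm, as the interface text tells. Its arguments: {"type":"object","properties":{"deltas":{"type":"array","items":{"type":"number"}},"force":{"type":"number"}},"required":["deltas"]}

```bash
mkdir -p pics; ls; cat > h.py <<'E'
import numpy as np, cv2
from cell import sensors, optics, arm
def ray(name,uv,z,cal=None):
    c=cal or optics.calibration(name)
    R=cv2.Rodrigues(np.array(c["rvec"],float))[0]; t=np.array(c["tvec"],float).ravel(); K=np.array(c["camera_matrix"],float)
    o=-R.T@t; out=[]
    for u,v in np.atleast_2d(uv):
        d=R.T@np.linalg.inv(K)@[u,v,1]; out.append(o+d*(z-o[2])/d[2])
    return np.array(out)
def proj(name,P):
    c=optics.calibration(name)
    return cv2.projectPoints(np.atleast_2d(P).astype(float),np.array(c["rvec"],float),np.array(c["tvec"],float),np.array(c["camera_matrix"],float),None)[0][:,0]
E
python3 - <<'E'
from h import *
for n in("top","scene"): cv2.imwrite(f"pics/{n}0.png",optics.get_image(n)); c=optics.calibration(n); print(n,c)
s=sensors.observe(); print(s, arm.nose_length)
E
```

```text
pics
top {'camera_matrix': array([[535.28338665,   0.        , 321.72127321],
       [  0.        , 535.28338665, 251.0443146 ],
       [  0.        ,   0.        ,   1.        ]]), 'rvec': array([ 2.08429262, -2.14133936,  0.21836749]), 'tvec': array([-0.04746111,  0.57038049,  1.38672568])}
scene {'camera_matrix': array([[503.62822647,   0.        , 318.2765114 ],
       [  0.        , 503.62822647, 237.85075892],
       [  0.        ,   0.        ,   1.        ]]), 'rvec': array([ 1.07600537, -2.11820931,  1.22917388]), 'tvec': array([0.27096129, 0.31142839, 0.78148758])}
{'clock': 0.1, 'joints': array([ 1.15139617,  0.4351483 ,  0.0250076 ,  1.57398242, -0.01161477,
        1.13400356, -0.07507118]), 'dq': array([-0.00062154, -0.00064866,  0.0004669 , -0.00123912,  0.00034546,
        0.00188062, -0.0035482 ]), 'joint_efforts': array([ 3.92715301e-03, -6.69132757e+01,  9.88596641e-01, -3.15147221e+01,
       -6.03706576e-02,  3.74093943e-02,  9.11717984e-05]), 'position': array([ 0.19449578, -0.5934803 ,  0.21553613]), 'ee_rot': array([-3.10094611e+00, -4.95216711e-01,  5.43005844e-04]), 'force': array([-0.10856694,  0.57410688, -0.03000896]), 'ft_torque': array([-0.0232532 , -0.0012899 , -0.05851045]), 'gripper_force': 0.0, 'width': 1.0008591955082955} 0.019
```

View pics/top0.png

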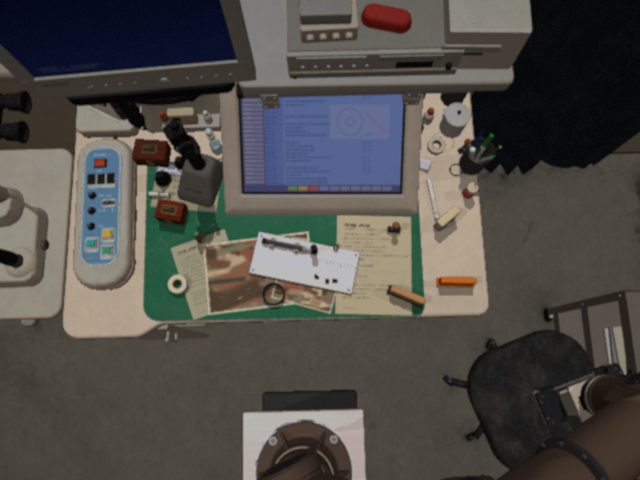

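View pics/scene0.png

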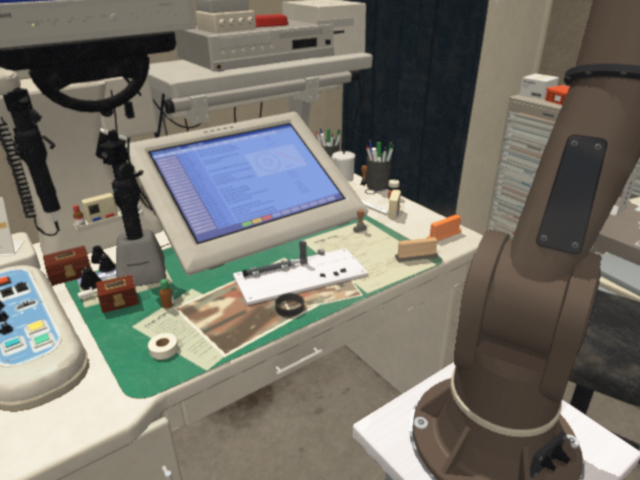

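Top view: plate corners are about (258,234), (360,258), (352,294), (249,270), with the knob near (314,249) and chips near (317–334, 276–282). Lens ring is at (274,293), tape at (177,284). Two scraper shapes: wooden at (406,294) and orange at (457,281). The wooden one fits, since the orange one is ruled out by the task; I'll confirm it in a crop.

```bash
python3 - <<'E'
from h import *
im=cv2.imread("pics/top0.png")
cv2.imwrite("pics/crop1.png",cv2.resize(im[220:320,235:485],None,fx=3.2,fy=3.2,interpolation=cv2.INTER_CUBIC))
print(ray("top",[(258,234),(360,258),(352,294),(249,270)],.01))
print(ray("top",[(406,294),(457,281)],.049))
print(ray("top",[(240,213),(420,213),(314,249),(145,318),(420,318)],.0))
E
```

```text
[[ 0.63295175  0.11491692  0.01      ]
 [ 0.55639578 -0.16904887  0.01      ]
 [ 0.45630603 -0.14291797  0.01      ]
 [ 0.53089074  0.14013008  0.01      ]]
[[ 0.44752815 -0.28496627  0.049     ]
 [ 0.47886507 -0.42391767  0.049     ]]
[[ 0.69852439  0.16737011  0.        ]
 [ 0.68440319 -0.3463428   0.        ]
 [ 0.58765012 -0.04144047  0.        ]
 [ 0.4068039   0.42669437  0.        ]
 [ 0.3864889  -0.32718569  0.        ]]
```

View pics/crop1.png

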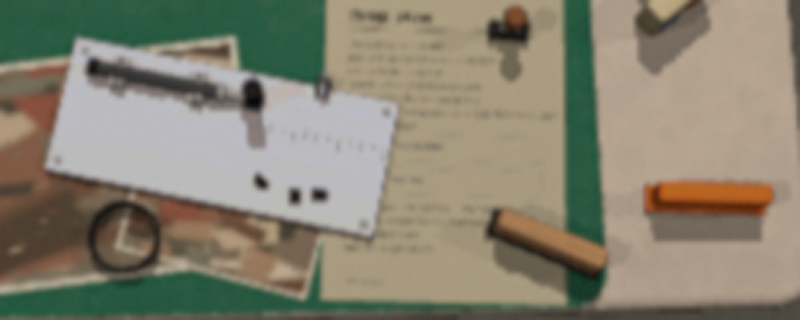

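Crop confirms: wooden scraper at crop (500–606, 215–265), orange look-alike at (708,198). The index saddle is at (323,88), knob at (254,95) and chips at (261,181), (294,195), (320,194). Next, a wrist view from above.

>>> arm_command(
  deltas=[0,0,0.3,0.24,0.4,0.09,91.8,0,0,0.556,0.24,0.4,0.09,91.8,0,0,0.556,0.24,0.4,0.09,91.8,0,0,0.556,0.24,0.4,0.09,91.8,0,0,0.556,0.24,0.4,0.09,91.8,0,0,0.556,0.24,0.4,0.09,91.8,0,0,0.556,0.24,0.4,0.09,91.8,0,0,0.556,0.24,0.4,0.09,91.8,0,0,0.556,0.24,0.4,0.09,91.8,0,0,0.556,0.24,0.4,0.09,91.8,0,0,0.556,0.24,0.4,0.09,91.8,0,0,0.556,0.24,0.4,0.09,91.8,0,0,0.556,0.24,0.4,0.09,91.8],
)

```text
clock: 1.4
position: [0.4338, -0.1951, 0.3058]
ee_rot: [-2.603, -1.758, 0.002]
force: [-0.5, -0.5, -0.2]
width: 0.999
gripper_force: 0.0
```

```bash
python3 - <<'E'
from h import *
s=sensors.observe(); print(s["clock"],s["position"],s["ee_rot"],s["joints"])
c=optics.calibration("wrist"); im=optics.get_image("wrist"); cv2.imwrite("pics/w1.png",im); np.save("w1.npy",c,allow_pickle=True)
E
```

```text
1.4 [ 0.43380839 -0.19512248  0.30575421] [-2.60287951e+00 -1.75826212e+00  1.58465416e-03] [ 0.66023632  0.15332656 -0.4011372   1.75245251  0.06335311  1.24945847
 -0.13937297]
```

View pics/w1.png

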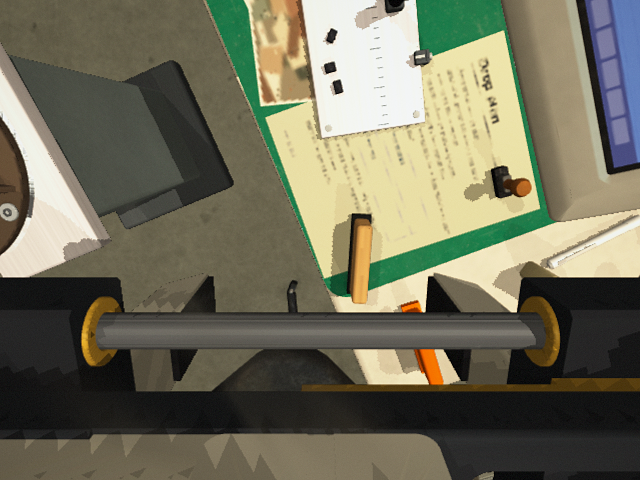

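Wrist view: the scraper runs from (360,218) to (360,303). Chips are at (332,36), (330,68), (337,87). Plate corners are at about (320,137) and (425,121), the index saddle at (421,58), and the knob is partly visible at (395,5).

```bash
python3 - <<'E'
from h import *
c=np.load("w1.npy",allow_pickle=True).item(); im=cv2.imread("pics/w1.png"); hsv=cv2.cvtColor(im,cv2.COLOR_BGR2HSV)
def big(m,x0,y0,x1,y1):
    k=np.zeros_like(m);k[y0:y1,x0:x1]=m[y0:y1,x0:x1]
    return sorted(cv2.findContours(k,cv2.RETR_EXTERNAL,cv2.CHAIN_APPROX_NONE)[0],key=cv2.contourArea)[::-1]
print("wood px",hsv[260,362],hsv[260,353],hsv[217,360],"paper",hsv[240,310])
wood=cv2.inRange(hsv,(8,90,150),(20,255,255)); w=big(wood,335,200,385,310)[0]; r=cv2.minAreaRect(w); b=cv2.boxPoints(r); print("wood",r); print(ray("",b,.049,c)); 
p=ray("",b,.049,c); print("centre",p.mean(0)); 
for i in range(4): d=p[(i+1)%4]-p[i]; print(np.linalg.norm(d),np.degrees(np.arctan2(d[1],d[0])))
dark=cv2.inRange(hsv,(0,0,0),(180,255,90))
for k in big(dark,322,20,350,100)[:3]:
    m=cv2.moments(k); u=(m['m10']/m['m00'],m['m01']/m['m00']); print("chip",cv2.contourArea(k),u,ray("",u,.013,c)[0])
pl=cv2.inRange(hsv,(0,0,200),(180,30,255)); k=big(pl,295,0,440,145)[0][:,0]
# edges
L=np.array([q for q in k if 10<q[1]<122 and q[0]<325]);B=np.array([q for q in k if q[1]>118 and 330<q[0]<415])
R=np.array([q for q in k if 75<q[1]<112 and q[0]>405])
for n,E in(("L",L),("B",B),("R",R)):
    P=ray("",E,.01,c); vx,vy,x,y=cv2.fitLine(P[:,:2].astype(np.float32),cv2.DIST_HUBER,0,.001,.001).ravel(); print(n,len(E),np.degrees(np.arctan2(vy,vx)),x,y)
cv2.imwrite("pics/c2.png",cv2.resize(im[0:150,300:450],None,fx=4,fy=4,interpolation=cv2.INTER_CUBIC))
E
```

```text
wood px [ 18 154 233] [ 16 165  91] [40 33 23] paper [ 35  77 196]
wood ((362.19439697265625, 264.12554931640625), (14.959016799926758, 78.74722290039062), 4.236394882202148)
[[ 0.42112069 -0.32614404  0.049     ]
 [ 0.46067029 -0.23975651  0.049     ]
 [ 0.47563797 -0.2471275   0.049     ]
 [ 0.43690986 -0.33399561  0.049     ]]
centre [ 0.4485847  -0.28675591  0.049     ]
0.09501040751177585 65.40093169204762
0.016684210074433423 -26.218429245187476
0.09511012015046612 -114.02857840637297
0.017633637227635796 153.55997661859237
chip 84.0 (329.60714285714283, 67.3452380952381) [ 0.49382939 -0.07287264  0.013     ]
chip 81.5 (337.4069529652351, 86.61145194274029) [ 0.49456752 -0.09443352  0.013     ]
chip 80.5 (331.103519668737, 35.66252587991718) [ 0.5068579  -0.04422343  0.013     ]
L 111 76.677956 0.4764448 -0.06463965
B 84 -13.489702 0.51542276 -0.15134093
R 36 76.27091 0.5789803 -0.13923945
```

View pics/c2.png

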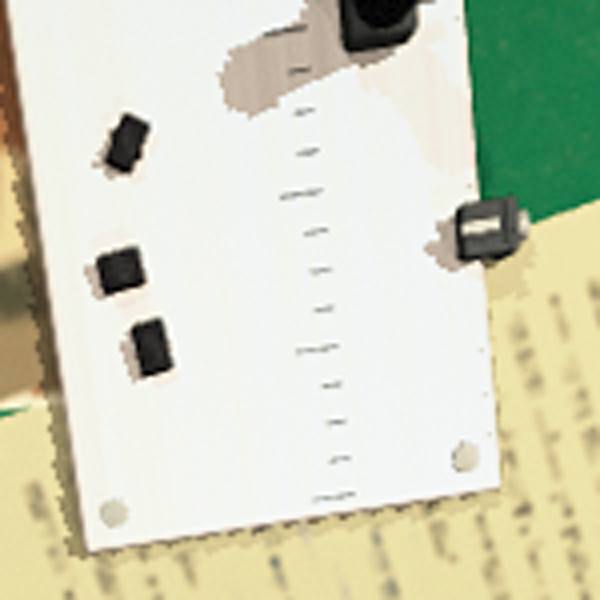

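```bash
python3 - <<'E'
from h import *
c=np.load("w1.npy",allow_pickle=True).item()
a=np.radians(-13.5); g=np.array([np.cos(a),np.sin(a)]); h=np.array([-g[1],g[0]])
p=ray("",(420.5,57.5),.023,c)[0,:2]; print("index world",p,"gauge xy",g@p-.5369,h@p-.1182)
for q in[(35,-20),(2,-69),(-75,-69)]: print(q,(.5369+q[0]/1e3)*g+(.1182+q[1]/1e3)*h)
E
```

```text
index world [ 0.58600424 -0.10104173] gauge xy 0.05650061842388843 -0.07964996945073166
(35, -20) [ 0.57902269 -0.03802068]
(2, -69) [ 0.53549566 -0.07796311]
(-75, -69) [ 0.46062318 -0.05998781]
```

>>> arm_command(
  deltas=[0,0,-0.027,0.015,-0.092,-0.03,91.8,0,0,-0.027,0.015,-0.092,-0.06,91.8,0,0,-0.027,0.015,-0.092,-0.11,91.8,0,0,-0.027,0.015,-0.092,-0.16,91.8,0,0,-0.027,0.015,-0.092,-0.2,91.8,0,0,-0.027,0.015,-0.092,-0.23,91.8,0,0,-0.027,0.015,-0.092,-0.25,91.8,0,0,-0.027,0.015,-0.092,-0.262,91.8,0,0,-0.027,0.015,-0.092,-0.27,91.8,0,0,-0.027,0.015,-0.092,-0.272,91.8,0,0,-0.027,0.015,-0.092,-0.272,91.8],
)

```text
clock: 2.55
position: [0.45, -0.2863, 0.0348]
ee_rot: [2.638, 1.705, 0.001]
force: [-0.5, -0.1, 0.0]
width: 1.0
gripper_force: 0.0
```

>>> arm_command(
  deltas=[0,0,0,0,0,0,10,0,0,0,0,0,0,10,0,0,0,0,0,0,10,0,0,0,0,0,0,10,0,0,0,0,0,0,10,0,0,0,0,0,0,10,0,0,0,0,0,0,10,0,0,0,0,0,0,10],
  force=40,
)

```text
clock: 3.35
position: [0.4496, -0.2859, 0.0342]
ee_rot: [-2.638, -1.705, 0.0]
force: [-0.4, 0.2, 0.5]
width: 0.353
gripper_force: 0.0
```

>>> arm_command(
  deltas=[0,0,0,0,0,0,10,0,0,0,0,0,0,10,0,0,0,0,0,0,10,0,0,0,0,0,0,10,0,0,0,0,0,0,10,0,0,0,0,0,0,10],
)

```text
clock: 3.95
position: [0.4496, -0.2859, 0.0342]
ee_rot: [-2.638, -1.705, 0.0]
force: [-0.5, 1.7, 0.2]
width: 0.182
gripper_force: 40.0
```

>>> arm_command(
  deltas=[0,0,0,0,0,0.02,10,0,0,0,0,0,0.05,10,0,0,0,0,0,0.08,10,0,0,0.03,0.02,0.04,0.09,10,0,0,0.06,0.035,0.08,0.09,10,0,0,0.09,0.05,0.12,0.09,10,0,0,0.12,0.068,0.16,0.09,10,0,0,0.12,0.086,0.2,0.09,10,0,0,0.12,0.086,0.208,0.09,10,0,0,0.12,0.086,0.208,0.07,10,0,0,0.12,0.086,0.208,0.045,10,0,0,0.12,0.086,0.208,0.03,10,0,0,0.12,0.086,0.208,0.02,10,0,0,0.12,0.086,0.208,0.02,10,0,0,0.12,0.086,0.208,0.02,10],
)

```text
clock: 5.45
position: [0.5359, -0.078, 0.0546]
ee_rot: [2.466, 1.946, 0.0]
force: [-0.4, 0.3, -0.7]
width: 0.186
gripper_force: 40.0
```

```bash
python3 - <<'E'
from h import *
s=sensors.observe(); print(s["position"],s["ee_rot"],s["force"])
im=optics.get_image("scene"); w=optics.get_image("wrist")
a=cv2.resize(im[215:325,215:475],(780,330),interpolation=cv2.INTER_CUBIC)
b=cv2.resize(w,(360,270)); o=np.zeros((600,780,3),np.uint8); o[:330]=a; o[330:,:360]=b
t=optics.get_image("top")[220:310,235:375]; o[330:,360:]=cv2.resize(t,(420,270),interpolation=cv2.INTER_CUBIC)
cv2.imwrite("pics/m1.png",o)
E
```

```text
[ 0.53589431 -0.07802301  0.05462655] [2.46626412e+00 1.94577944e+00 3.69096876e-04] [-0.4225747   0.29353192 -0.69774352]
```

View pics/m1.png

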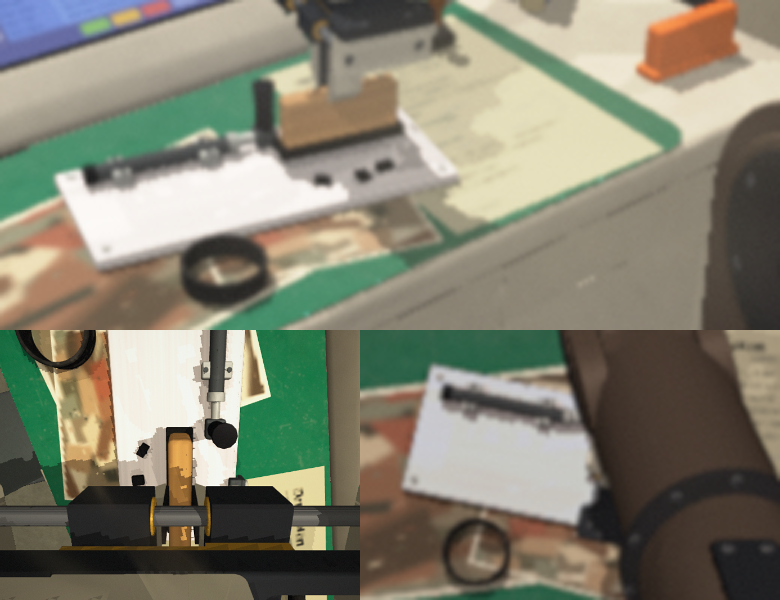

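The block is upright over the plate behind the chips (scene crop (335,120)), clear of the knob (263,105). Lowering it now.

>>> arm_command(
  deltas=[0,0,0,0,0,-0.005,10,0,0,0,0,0,-0.009,10,0,0,0,0,0,-0.01,10,0,0,0,0,0,-0.01,10],
)

```text
clock: 6.0
position: [0.5356, -0.078, 0.0443]
ee_rot: [2.466, 1.946, -0.0]
force: [-1.3, 0.1, 1.4]
width: 0.187
gripper_force: 40.0
```

>>> arm_command(
  deltas=[0,0,0,-0.008,0.002,0,10,0,0,0,-0.016,0.004,0,10,0,0,0,-0.024,0.006,0,10,0,0,0,-0.032,0.008,0,10,0,0,0,-0.04,0.01,0,10,0,0,0,-0.048,0.0115,0,10,0,0,0,-0.056,0.0135,0,10,0,0,0,-0.064,0.0155,0,10,0,0,0,-0.072,0.0173,0,10,0,0,0,-0.08,0.019,0,10,0,0,0,-0.082,0.0195,0,10],
)

```text
clock: 7.1
position: [0.4526, -0.0582, 0.0443]
ee_rot: [-2.466, -1.946, 0.001]
force: [0.3, 0.6, 0.1]
width: 0.187
gripper_force: 40.0
```

>>> arm_command(
  deltas=[0,0,0,0,0,0.01,10,0,0,0,0,0,0.03,10,0,0,0,0,0,0.06,10,0,0,0,0,0,0.09,10,0,0,0,0,-0.05,0.1,10,0,0,0,0,-0.1,0.1,10,0,0,0,0,-0.15,0.1,10,0,0,0,0,-0.18,0.1,10,0,0,0,0,-0.18,0.1,10,0,0,0,0,-0.18,0.1,10],
)

```text
clock: 8.1
position: [0.4537, -0.2389, 0.1446]
ee_rot: [-2.468, -1.944, -0.001]
force: [-0.2, 0.5, -1.3]
width: 0.188
gripper_force: 40.0
```

```bash
python3 - <<'E'
from h import *
s=sensors.observe(); print(s["position"],s["ee_rot"])
im=optics.get_image("scene"); c=optics.calibration("wrist"); w=optics.get_image("wrist"); np.save("w2.npy",c,allow_pickle=True); cv2.imwrite("pics/w2.png",w)
o=np.zeros((600,780,3),np.uint8); o[:330]=cv2.resize(im[215:325,215:475],(780,330),interpolation=cv2.INTER_CUBIC)
o[330:,:360]=cv2.resize(w,(360,270)); o[330:,360:]=cv2.resize(optics.get_image("top")[220:310,235:375],(420,270),interpolation=cv2.INTER_CUBIC)
cv2.imwrite("pics/m2.png",o)
E
```

```text
[ 0.45367279 -0.23893292  0.14459883] [-2.46796912e+00 -1.94367139e+00 -8.07411001e-04]
```

View pics/m2.png

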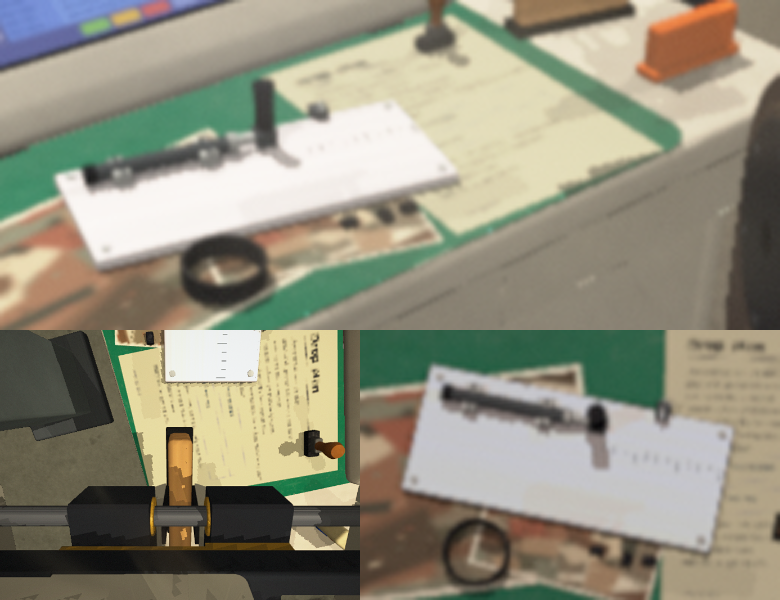

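All three chips are now on the worktop in front of the plate (scene crop (350,220), (380,213), (408,208)), and the plate is bare. I'll stand the block back at its original spot.

>>> arm_command(
  deltas=[0,0,-0.06,-0.002,-0.03,0,10,0,0,-0.12,-0.004,-0.047,-0.02,10,0,0,-0.12,-0.004,-0.047,-0.05,10,0,0,-0.12,-0.004,-0.047,-0.08,10,0,0,-0.12,-0.004,-0.047,-0.095,10,0,0,-0.12,-0.004,-0.047,-0.104,10,0,0,-0.12,-0.004,-0.047,-0.109,10,0,0,-0.12,-0.004,-0.047,-0.11,10,0,0,-0.12,-0.004,-0.047,-0.11,10],
)

```text
clock: 9.15
position: [0.4503, -0.2854, 0.0349]
ee_rot: [2.637, 1.705, 0.001]
force: [-0.1, -0.0, -1.5]
width: 0.185
gripper_force: 40.0
```

>>> arm_command(
  deltas=[0,0,0,0,0,-0.0008,10,0,0,0,0,0,-0.0008,10,0,0,0,0,0,-0.0008,14,0,0,0,0,0,-0.0008,30,0,0,0,0,0,-0.0008,60,0,0,0,0,0,-0.0008,60,0,0,0,0,0,-0.0008,60,0,0,0,0,0,-0.0008,60,0,0,0,0,0,-0.0008,60,0,0,0,0,0,-0.0008,60],
)

```text
clock: 10.15
position: [0.4497, -0.2854, 0.0334]
ee_rot: [-2.638, -1.705, 0.0]
force: [0.8, 0.0, 0.2]
width: 0.65
gripper_force: 0.0
```

>>> arm_command(
  deltas=[0,0,0,0,0,0.02,60,0,0,0,0,0,0.06,60,0,0,0,0,0,0.11,60,0,0,0.06,0.03,0.03,0.15,60,0,0,0.12,0.06,0.07,0.19,60,0,0,0.12,0.08,0.11,0.22,60,0,0,0.12,0.09,0.14,0.23,60,0,0,0.12,0.09,0.14,0.23,60,0,0,0.12,0.09,0.14,0.23,60],
)

```text
clock: 11.05
position: [0.5406, -0.1433, 0.2642]
ee_rot: [2.461, 1.95, 0.002]
force: [0.1, -0.3, -0.7]
width: 0.654
gripper_force: 0.0
```

```bash
python3 - <<'E'
from h import *
s=sensors.observe(); print(s["position"],s["ee_rot"])
c=optics.calibration("wrist"); w=optics.get_image("wrist"); np.save("w3.npy",c,allow_pickle=True); cv2.imwrite("pics/w3.png",w)
E
```

```text
[ 0.54064713 -0.14328767  0.26423225] [2.46147132e+00 1.95047596e+00 2.37793408e-03]
```

View pics/w3.png

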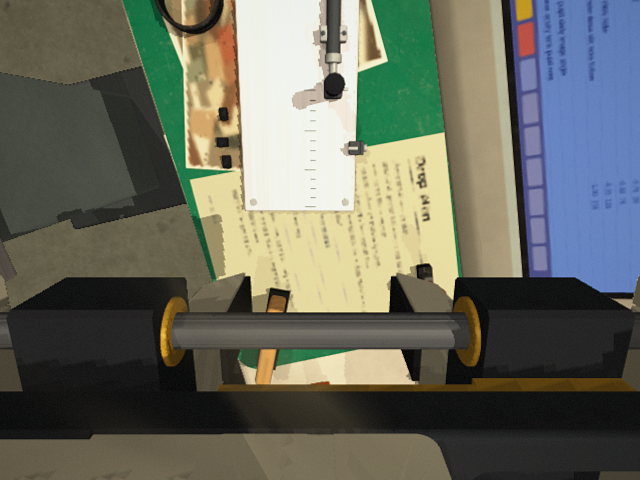

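The block is standing (275,335), with the chips at (222,114), (221,142), (226,162). The knob rim is at (334,86) and the index saddle at (356,148).

```bash
python3 - <<'E'
from h import *
c=np.load("w3.npy",allow_pickle=True).item(); im=cv2.imread("pics/w3.png"); g=cv2.cvtColor(im,cv2.COLOR_BGR2GRAY)
print(g[138:158,342:370])
ci=cv2.HoughCircles(cv2.resize(g[60:115,300:370],None,fx=4,fy=4,interpolation=cv2.INTER_CUBIC),cv2.HOUGH_GRADIENT,1,100,param1=100,param2=15,minRadius=25,maxRadius=60)
k=ci[0,0]/4+[300,60,0]; print("knob",k)
hsv=cv2.cvtColor(im,cv2.COLOR_BGR2HSV); pl=cv2.inRange(hsv,(0,0,200),(180,30,255)); pl[:, :225]=0; pl[:,365:]=0; pl[220:]=0
q=max(cv2.findContours(pl,cv2.RETR_EXTERNAL,cv2.CHAIN_APPROX_NONE)[0],key=cv2.contourArea)[:,0]
for n,E in(("L",q[(q[:,0]<250)&(q[:,1]>5)&(q[:,1]<195)]),("R",q[(q[:,0]>345)&(q[:,1]>162)&(q[:,1]<200)]),("B",q[(q[:,1]>203)&(q[:,0]>255)&(q[:,0]<340)])):
    P=ray("",E,.01,c); l=cv2.fitLine(P[:,:2].astype(np.float32),cv2.DIST_HUBER,0,.001,.001).ravel(); print(n,len(E),np.degrees(np.arctan2(l[1],l[0])),l[2:])
print("knobtop",ray("",k[:2],.067,c)[0])
E
```

```text
[[243 240 237 237 238 239 239 239 241 240 238 239 238 215  67  73  75  86
   88  87  86  93  90  88  91  90  90  95]
 [243 241 239 240 238 239 241 242 242 241 241 242 240 213  69  81  82  85
   89  87  89  87  92  91  92  92  88  92]
 [243 243 242 241 237 241 242 235 227 223 229 227 220 190  64  72  75  70
   72  73  72  83  90  92  93  93  90  93]
 [244 243 243 242 240 245 238 125 121 122 127 122 122 106  69  76  70  63
   54  71  74  82  83  90  90  89  90  89]
 [243 243 245 244 235 222 163  40  73  80  78  79  82  85  83  85  83  77
   61  87  89  83  80  92  89  88  89  92]
 [244 240 218 200 189 169 111  42  77  86  91  86  86  85  83  86  89  78
   59  85  89  88  78  89  92  89  89  90]
 [245 238 179 171 171 156 104  44  78  82  85  81  85  83  83  87  87  78
   61  83  86  95 111 138 139 101  85  87]
 [245 239 173 164 166 160 101  46  70  77  77  79  76  78  82  85  85  80
   61  85  82 104 157 182 170 106  81  91]
 [245 242 193 165 164 152 101 100 111 113 114 116 116 115 120 116  87  75
   59  81  80 113 177 206 197 160 171 189]
 [242 229 181 170 162 155 146 202 206 204 204 2
[... 755 characters left out ...]
200 203 199 197]
 [243 226 178 190 179 181 161 102  74  64  67  76  76  61  61  56  64  81
   88  81  87 143 204 201 201 199 202 211]
 [244 242 239 231 173 177 184 196 197 205 212 212 174 108 154 168 179 189
  188 176 180 194 201 200 200 199 202 212]
 [243 243 244 241 232 241 241 241 234 234 235 232 218 192 198 199 203 205
  202 200 203 202 201 200 200 200 206 213]
 [244 243 243 243 243 245 244 244 238 236 232 232 220 201 201 202 202 202
  202 200 201 200 200 202 213 218 218 220]]
knob [332.625       85.625       13.44999981]
L 189 76.81504 [ 0.48478663 -0.02965754]
R 37 78.04846 [ 0.5796144  -0.13432944]
B 84 -13.202624 [ 0.5172439  -0.15152289]
knobtop [ 0.57640259 -0.04112233  0.067     ]
```

```bash
python3 - <<'E'
from h import *
c=np.load("w3.npy",allow_pickle=True).item()
p=ray("",(353,147.7),.023,c)[0,:2]; k=np.array([.5764,-.0411]); B=np.array([.51724,-.15152])
for d in(-13.2,-13.5):
    a=np.radians(d); h=np.array([-np.sin(a),np.cos(a)]); print(d,p,"index-from-edge gauge y",h@(p-B)-.145,"knob",h@(k-B)-.145,"travel",h@(k-p))
    print(h)
E
```

```text
-13.2 [ 0.58585986 -0.09972733] index-from-edge gauge y -0.07890634580372487 knob -0.02398818006899925 travel 0.05491816573472562
[0.22835087 0.9735789 ]
-13.5 [ 0.58585986 -0.09972733] index-from-edge gauge y -0.07861937877481828 knob -0.023820285663973192 travel 0.0547990931108451
[0.23344536 0.97236992]
```

>>> arm_command(
  deltas=[0,0,0.09,0.01,0.02,0,60,0,0,0.18,0.02,0.04,0,60,0,0,0.27,0.03,0.06,0,60,0,0,0.36,0.038,0.08,0,60,0,0,0.45,0.038,0.105,0,60,0,0,0.54,0.038,0.105,0,60,0,0,0.63,0.038,0.105,-0.02,60,0,0,0.72,0.038,0.105,-0.04,60,0,0,0.81,0.038,0.105,-0.06,60,0,0,0.9,0.038,0.105,-0.08,60,0,0,0.98,0.038,0.105,-0.1,60,0,0,1,0.038,0.105,-0.12,60,0,0,1,0.038,0.105,-0.144,60,0,0,1,0.038,0.105,-0.144,60,0,0,1,0.038,0.105,-0.144,60],
)

```text
clock: 12.6
position: [0.5769, -0.042, 0.1189]
ee_rot: [-0.37, -3.118, 0.001]
force: [-0.2, 0.3, -0.1]
width: 0.657
gripper_force: 0.0
```

```bash
python3 - <<'E'
from h import *
s=sensors.observe(); print(s["position"],s["ee_rot"],s["joints"])
im=optics.get_image("scene"); w=optics.get_image("wrist"); cv2.imwrite("pics/w4.png",w)
o=np.zeros((390,800,3),np.uint8); o[:300,:400]=cv2.resize(w,(400,300)); o[:,400:]=cv2.resize(im[190:320,230:363],(400,390),interpolation=cv2.INTER_CUBIC)
cv2.imwrite("pics/m3.png",o)
E
```

```text
[ 0.57687704 -0.0419747   0.11887471] [-3.70263347e-01 -3.11761582e+00  9.62499250e-04] [ 0.47960871  0.56795366 -0.72454385  1.75832337  0.44149822  0.98706261
  0.9172964 ]
```

View pics/m3.png

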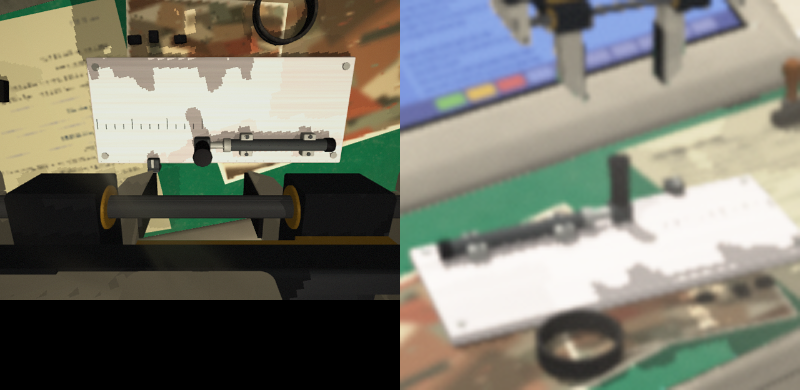

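Wrist view: the knob is at (203,152) in the half-size view, centred between the fingers. The index is at (153,163), and the scene crop shows the path down is clear.

```bash
python3 - <<'E'
from h import *
print(sensors.observe()["position"])
g=cv2.cvtColor(cv2.imread("pics/w4.png"),cv2.COLOR_BGR2GRAY)[215:275,295:360]
m=cv2.morphologyEx(cv2.inRange(g,0,30),cv2.MORPH_OPEN,np.ones((7,7)))
k=max(cv2.findContours(m,cv2.RETR_EXTERNAL,cv2.CHAIN_APPROX_NONE)[0],key=cv2.contourArea)
print(cv2.minEnclosingCircle(k),cv2.boundingRect(k)); print(proj("wrist",[[.578,-.038,.067],[.579,-.039,.067]]))
x,y,w,h=cv2.boundingRect(k); print(ray("wrist",(295+x+w/2,215+y+h-w/2),.067))
E
```

```text
[ 0.57811815 -0.04108465  0.12031574]
((28.0, 19.0), 10.770429611206055) (18, 10, 21, 14)
[[324.47902807 250.00734102]
 [323.22322073 251.95615993]]
[[ 0.56512881 -0.03553834  0.067     ]]
```

>>> arm_command(
  deltas=[0,0,0,0.001,0.002,-0.02,60,0,0,0,0.001,0.002,-0.04,60,0,0,0,0.001,0.002,-0.055,60,0,0,0,0.001,0.002,-0.064,60,0,0,0,0.001,0.002,-0.068,60,0,0,0,0.001,0.002,-0.069,60,0,0,0,0.001,0.002,-0.069,60],
)

```text
clock: 13.4
position: [0.5791, -0.0384, 0.051]
ee_rot: [0.368, 3.119, 0.0]
force: [0.1, 0.5, 1.1]
width: 0.652
gripper_force: 0.0
```

>>> arm_command(
  deltas=[0,0,0,0,0,0,5,0,0,0,0,0,0,5,0,0,0,0,0,0,5,0,0,0,0,0,0,5,0,0,0,0,0,0,5,0,0,0,0,0,0,5,0,0,0,0,0,0,5,0,0,0,0,0,0,5,0,0,0,0,0,0,5,0,0,0,0,0,0,5],
  force=40,
)

```text
clock: 14.4
position: [0.5785, -0.0393, 0.0504]
ee_rot: [-0.369, -3.12, 0.002]
force: [-0.9, -5.2, 2.3]
width: 0.174
gripper_force: 40.0
```

>>> arm_command(
  deltas=[0,0,0,-0.0014,-0.006,0,5,0,0,0,-0.0028,-0.012,0,5,0,0,0,-0.0042,-0.018,0,5,0,0,0,-0.0056,-0.024,0,5,0,0,0,-0.007,-0.03,0,5,0,0,0,-0.0084,-0.036,0,5,0,0,0,-0.0098,-0.042,0,5,0,0,0,-0.0112,-0.048,0,5,0,0,0,-0.0126,-0.053,0,5,0,0,0,-0.0135,-0.057,0,5,0,0,0,-0.0135,-0.057,0,5,0,0,0,-0.0135,-0.057,0,5],
)

```text
clock: 15.6
position: [0.5653, -0.095, 0.0505]
ee_rot: [0.367, 3.12, 0.002]
force: [1.8, 5.8, -1.6]
width: 0.178
gripper_force: 40.0
```

```bash
python3 - <<'E'
from h import *
s=sensors.observe(); print(s["position"],s["force"]); h=np.array([.2317,.9728]); print("travel",h@(np.array([.5785,-.0393])-s["position"][:2]))
w=optics.get_image("wrist"); im=optics.get_image("scene"); cv2.imwrite("pics/w5.png",w); cv2.imwrite("pics/s5.png",im)
print(proj("wrist",[[.586,-.0997,.023],[.5785-.0135,-.096,.03]]),proj("scene",[[.586,-.0997,.023]]))
o=np.zeros((600,800,3),np.uint8); o[:,:480]=cv2.resize(w[150:350,240:400],(480,600),interpolation=cv2.INTER_CUBIC); o[:400,480:]=cv2.resize(im[225:305,280:344],(320,400),interpolation=cv2.INTER_CUBIC)
cv2.imwrite("pics/m5.png",o)
E
```

```text
[ 0.56528826 -0.09501663  0.05049811] [ 1.75113529  5.84470253 -1.62349812]
travel 0.05726229853087216
[[319.41351892 303.09825438]
 [316.89196023 270.50640473]] [[321.41389233 250.04598209]]
```

View pics/m5.png

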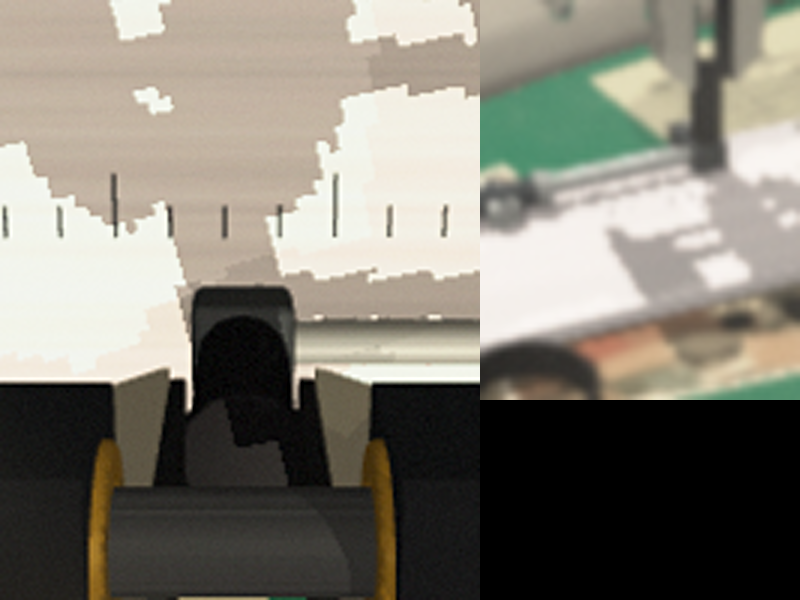

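The index is hidden behind the gripper in this view: carriage spans crop (193–293, 290), ticks at 170, 224, 280. I'll use the plate's graduations as a common ruler across the pictures.

```bash
python3 - <<'E'
from h import *
def ticks(fn,cal,box,ext):
    g=cv2.cvtColor(cv2.imread(fn),cv2.COLOR_BGR2GRAY).astype(np.float32); x0,y0,x1,y1=box
    b=cv2.morphologyEx(g,cv2.MORPH_BLACKHAT,np.ones((7,7)))[y0:y1,x0:x1]
    n,l,s,_=cv2.connectedComponentsWithStats((b>22).astype(np.uint8),connectivity=8); out=[]
    for i in range(1,n):
        if max(s[i,2:4])<6 or min(s[i,2:4])>4: continue
        yy,xx=np.nonzero(l==i); wt=b[yy,xx]; u=((xx*wt).sum()/wt.sum()+x0,(yy*wt).sum()/wt.sum()+y0)
        out.append((*u,max(s[i,2:4]),*ray("",u,.01,cal)[0,:2]))
    return np.array(out)
ld=lambda f:np.load(f,allow_pickle=True).item()
c5=optics.calibration("wrist")
a=np.radians(-13.4); h=np.array([-np.sin(a),np.cos(a)]); gx=np.array([np.cos(a),np.sin(a)])
for fn,c,box,pts in(("w1",ld("w1.npy"),(365,15,392,128),[((420.5,57.5),.023)]),("w3",ld("w3.npy"),(302,95,322,210),[((353,147.7),.023)]),("w5",c5,(240,205,400,232),[((240+243/3,150+300/3),.028)])):
    t=ticks(f"pics/{fn}.png",c,box,0); P=t[:,3:]; o=np.argsort(P@h); t=t[o];P=P[o]
    print(fn); print(np.c_[t[:,:3],P@h*1e3,P@gx*1e3].round(1))
    for uv,z in pts: q=ray("",uv,z,c)[0,:2]; print(" point",(h@q*1e3).round(2),(gx@q*1e3).round(1))
E
```

```text
w1
[[383.5 123.7  11.  -24.  549.5]
 [384.4 114.3   6.  -13.9 551.7]
 [379.   86.8  11.   16.  548.8]
 [379.6  67.2   6.   36.  551.6]
 [378.6  57.5   6.   46.  551.6]
 [374.8  48.   11.   55.9 548.6]
 [376.7  37.6   6.   65.9 551.8]
 [375.4  27.5   6.   76.  551.5]
 [374.3  17.2   6.   86.  551.4]]
 point 37.51 593.5
w3
[[309.8 206.   11.  -24.2 548.5]
 [312.6 197.    6.  -14.2 551.6]
 [312.6 188.    6.   -4.4 551.6]
 [309.5 169.2  11.   15.6 548.2]
 [312.5 160.    6.   25.3 551.5]
 [312.6 150.    6.   35.7 551.6]
 [312.6 140.2   6.   45.7 551.6]
 [309.7 130.2  11.   55.8 548.6]
 [312.5 120.3   6.   65.7 551.5]
 [312.4 110.2   6.   75.6 551.5]
 [312.3 100.2   6.   85.4 551.4]]
 point 38.76 593.0
w5
[[241.3 223.7  12.   -3.9 552. ]
 [259.5 223.5  12.    6.1 551.9]
 [259.3 215.    6.    6.2 547.2]
 [296.4 223.   11.   26.2 551.6]
 [314.5 223.5  12.   36.1 551.9]
 [332.7 223.   12.   46.1 551.7]
 [351.3 217.8  22.   56.2 548.8]
 [369.4 223.4  11.   66.2 551.9]
 [387.7 223.2  11.   76.2 551.8]]
 point 39.65 561.5
```

```bash
python3 - <<'E'
from h import *
ld=lambda f:np.load(f,allow_pickle=True).item()
a=np.radians(-13.4); h=np.array([-np.sin(a),np.cos(a)])
g=cv2.cvtColor(cv2.imread("pics/w1.png"),cv2.COLOR_BGR2GRAY); print(g[48:68,410:436])
for f,(x0,y0,x1,y1) in(("w1",(415,54,426,62)),("w3",(349,145,357,151))):
    c=ld(f+".npy"); g=cv2.cvtColor(cv2.imread(f"pics/{f}.png"),cv2.COLOR_BGR2GRAY)[y0:y1,x0:x1].astype(float)
    wt=np.clip(g-95,0,None); yy,xx=np.mgrid[y0:y1,x0:x1]; u=((xx*wt).sum()/wt.sum(),(yy*wt).sum()/wt.sum())
    R=cv2.Rodrigues(c["rvec"])[0]; o=-R.T@c["tvec"].ravel()
    print(f,u,h@ray("",u,.023,c)[0,:2]*1e3,"cam y'",h@o[:2]*1e3,o[2])
g=cv2.cvtColor(cv2.imread("pics/w5.png"),cv2.COLOR_BGR2GRAY); print(g[246:262:3,298:344])
E
```

```text
[[241 242 242 242 242 242 243 244 244 209  63  81  88  90  90  91  85  75
   83  91  91  92  90  89  90  92]
 [241 241 243 243 243 246 247 250 250 224  61  64  61  77  74  76  83  86
   93  85  91  89  90  89  89  89]
 [240 242 243 244 249 243 188 192 161 127  76  77  78  83  83  74  68  92
   90  86  89  89  87  90  92  90]
 [241 242 244 245 211 126  94 102  88  84  88  90  90  93  89  76  65  90
   92  86  82  88  89  89  90  90]
 [243 243 247 242  78  41  74  84  90  92  89  85  88  93  88  76  62  88
   87  92 120 130  82  87  92  91]
 [244 245 247 201   9  45  81  84  84  84  86  82  85  86  87  77  57  87
   88 123 183 176 118  84  88  90]
 [248 241 188 132  17  46  73  79  77  75  78  94 121 150 161  76  60  86
   89 126 187 203 126  79  81  90]
 [201 193 153 110  11  54 116 144 186 217 221 222 216 224 212  71  61  88
   85 130 220 230 159  98 159 197]
 [172 162 168 142  30 127 216 217 221 229 231 233 233 239 230  72  60  87
   83 129 212 220 214 216 223 226]
 [162 161 169 149  25 141 242 229 231 231 222 175 136 135 132  77  57  77
   63 122 184 194 213 229 227 226]
 [167 160 
[... 1786 characters left out ...]
9  40  37
   37  39  39  41  39  39  39  35  36  39  32  36  39  39  38  37  38  46
   44  43  30  68 148 160 159 155 159 157]
 [231 235 223 139 139  98  30  47  52  51  52  52  51  50  50  50  53  55
   47  35  34  24  21  21  22  30  40  38  50  48  49  48  49  47  55  79
   79  77  71  72 117 166 159 162 159 159]
 [231 231 235 224 138 122  27  41  46  50  49  49  48  25   6   8   4  11
    3   8  14  11   7   8  11  14  11  10   7   6  11  17  33  47  44  56
   82  78  70  61  68  94  91  89  91  92]
 [233 233 234 235 215 125  27  43  48  49  33  13   0   5  10  11   6   8
    7   6  12   6   8   7  12   6   5   4  12   7   4   5  12   7  15  33
   65  82  69  67 104 147 142 144 142 144]]
```

The ridge sits at y' = 39.0–39.1 mm on the ruler in both views. The carriage is at 39.6 mm in the wrist picture and 38.6 mm by the arm's reading, so the pointer is level within about 0.5 mm. The rod is held with 40 N against about 6 N of spring, so I'm handing in.

```bash
python3 - <<'E'
from h import *
s=sensors.observe(); print(s["clock"],s["width"],s["gripper_force"]); print(arm.sign_off())
E
```

```text
15.7 0.17722748350704345 39.99951831065118
the job is handed in; nothing more can be done
None
```

I handed the job in at 15.7 s: the three chips are swept off over the front edge, the block stands back where it was, and the arm is holding the rod with its pointer level with the index to within about 0.5 mm by measurement (the index was hidden from the cameras at the end).

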